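# Open the supply chest and put the paint bottle away

### The arm

A 7-joint arm with a two-finger parallel gripper is mounted at the origin on the work surface. World frame = base frame: x ahead of the robot, y to its left, z up, the work surface at z = 0. Lengths are in m, angles in rad, forces in N, time in s.
With the tool pointing down it reaches from about 0.4 to 0.85 m from the base axis. Payload 10.4 kg.
Tool frame: the origin (TCP) lies midway between the tips of the shut fingers; the grasp point (between the pads) lies 19 mm behind it (robot.pinch_z is the distance from the TCP to the grasp point, in m); z points along the fingers, y is the line along which they close (so a half turn about z gives the same grasp; the last joint's range is limited). The gripper opens to 87 mm and grips with 3 to 60 N. Pads are 19 mm wide; open, the fingers measure 117 mm over their backs; the gripper's body (75 mm by 190 mm) begins 51 mm behind the grasp point.
Start: joints at [-1.192, 0.332, -0.065, 1.46, 0.022, 1.35, -0.088], TCP at [0.244, 0.575, 0.223] pointing down, gripper open.
Joint ranges: [-2.6, 2.6], [-0.5, 2.12], [-1.47, 1.34], [0.16, 2.42], [-1.27, 4.41], [0.06, 2.06], [-2.6, 2.6]. Speed limits (rad/s): [2.22, 2.22, 2.79, 2.79, 3.14, 3.14, 3.14].

### API

Orientations are given as a rotation vector (axis times angle).
In Python, from bench import robot, capture gives the robot as it stands. The module is installed in compiled form; this text tells all that it offers.
- The arm moves only by the tool send_rows, never from a script. Its argument "deltas" is a list of rows, each a list of 7 numbers: the shift along the tool's x, y, z normalised to -1 to 1, where 1 is 0.1 m, then the turn, a rotation vector about the tool's x, y, z normalised to -1 to 1, where 1 is 2 rad, then the opening, from -1 (shut) to 1 (fully open). In form: [[x, y, z, rx, ry, rz, gripper], ...]. A call has 1 to 5 rows; each row is the pose to reach, as a shift and turn from the pose commanded when the call began, along the tool's axes at that moment; what a row does not reach only later rows make up. A row lasts 1/12 s, in which the tool goes at most 41.7 mm and 7.16 degrees, less where a joint would pass 70% of its speed; a pose out of reach is approached as far as the arm can. A call with a number of a shift or a turn outside -1 to 1 is refused whole. A call with a gripper value outside its range is refused whole. The fingers move at their own pace and stop on an object; the grip force is fixed at half the most. Time passes only in rows, so rows that repeat a pose let the fingers close. It gives the time, the measured TCP pose, the force, the opening and the grip force at its end, in the units of the state.
- robot.get_obs(): the state, without advancing time (a new reading comes with each control period).
- capture(name): name is "side" or "top" or "wrist"; returns a dict with "color" (400x640x3 uint8, red, green, blue), "camera_matrix" (3x3 intrinsics, pixels), "k1" (the pictures are not rectified: a ray, as slopes to the right and down, at radius r is drawn at 1 + k1 r^2 times it, then the intrinsics apply), "T" (4x4, takes a point from camera to world coordinates). Camera axes: x right, y down, z forward; pixel columns grow to the right and rows downward; lengths in m; the calibration is good to about 2 mm. A picture is of the moment at which its call begins. There is no depth.
- robot.job_done(): hands the job in; it is judged then, once.
The state is a dict: "time": time; "qpos": joint angles; "joint_vel": joint speeds; "effort": joint torques, N m; "position": TCP position; "ee_rot": TCP orientation; "force": force on the tool from outside, world axes, zero at the start; "torque": the same for the moment, N m; "finger_gap": opening from 0.0 (shut) to 1.0 (fully open); "grasp_force": force on a finger pad.
Only numpy, scipy, OpenCV 4.12 (cv2) and the standard library are available. Lean on these libraries where they do the work, as an engineer would, in place of code of your own. Each camera call takes 0.05 s, during which the arm holds its last target. There are 200 camera calls.

### The job

Open the wooden supply chest by lifting its lid until it rests back on its stop, without flinging or dropping the lid. Then draw the round bottle out of the slanted rack and stand it upright in the front compartment that has the round rubber mat on its floor, setting it down gently. Leave the lid open and leave the square bottle, the big paint bottle and the tin as they are.

Things in the scene. Friction and masses are not known exactly. Their poses are not given: they have to be found in the camera images.
- chest: Fixed plywood chest left or right of centre, 170 (x) x 272 (y) x 80 mm high, walls 5 mm. Origin: centre of underside; front (handle) at own -x, hinge on the +x rim. Three front compartments, 84 mm square, floor 6 mm up, centres at own x = -38, y = -89, 0, +89 mm, partitions up to 63 mm. One (varies) holds only the mat, the others white jars 60 mm high. Behind: a tray of rolls.
- lid (a joint): Angle of the chest's lid: 0 closed, grows as it opens upward, stop at 1.745 rad (100 degrees), where it stays by its weight; below about 90 degrees it falls shut. The lid is a plywood panel 170 x 272 x 9 mm of 0.35 kg hinged on the chest's rear rim.
- lid_grip (a point): Middle of the lid's handle: a round steel bar 12 mm in diameter, parallel to the chest's y axis, 120 mm long, carried by two round arms (60 mm either side of the middle) 45 mm beyond the lid's front edge. The clear gap between the bar and the chest's front is 39 mm. The point turns with the lid, 215 mm from the hinge axis.
- lid_hinge (a point): Middle of the lid's hinge axis, 80 mm up on the rear rim of the chest; the axis is the chest's y axis.
- mat: Black round rubber mat, 70 mm across, 4 mm thick, fixed on the floor of one front compartment of the chest (hidden while the lid is closed). Origin at the centre of its underside, 6 mm above the table; its top, on which the bottle shall stand, is 10 mm above the table.
- rack: Fixed wooden rack on the other side, foot 170 (x) x 190 (y) x 6 mm, two square pockets at own y = -55 and +55 mm. Origin: centre of underside. The pockets lean 35 degrees from vertical, mouths towards the rack's own -x (the robot); 58 mm square inside, 68 outside, walls reaching 55 mm up along the bottle from its foot.
- bottle: The bottle to put away: white round plastic bottle, diameter 52 mm, straight body 118 mm high, then a shoulder and a grey cap 28 mm across; 150 mm high in all, about 0.3 kg. Origin at the centre of its foot, z axis along the bottle to the cap. It starts leaning in one of the two rack pockets (which one varies).
- carton: The neighbour in the other pocket, to leave alone: white square plastic bottle 50 x 50 mm, body 100 mm, 120 mm high with cap. Origin at the centre of its foot, z to the cap.
- paint: Bystander: big blue paint bottle with a yellow cap standing on the table beyond the work, 68 mm in diameter, 200 mm high. Origin at the centre of its foot.
- tin: Bystander: metal tin standing between the robot and the work, 66 mm in diameter, 90 mm high. Origin at the centre of its foot.

How it is judged:
On the way, in this order (a step that is already met when the one before it is completed fails the run):
1. the lid is open and rests on its stop while the bottle is still in the rack (value of joint lid above 1.69 rad and distance of bottle from where it was at the start of the episode below 0.015 m), for 0.3 s.
2. the bottle is drawn out of the rack (distance of bottle from where it was at the start of the episode above 0.08 m), for 0.1 s.
At the end, for the whole second after the job is handed in: Lid open on its stop (over 1.69 rad); round bottle upright (within 0.12 rad), still, on the floor of the compartment with the mat, foot within 30 mm of the mat's centre; square bottle, paint bottle and tin within 30 mm of their start, the last two upright (0.15 rad) (value of joint lid above 1.69 rad and horizontal distance between bottle and mat below 0.03 m and z of bottle in the frame of mat between 0 and 0.012 m and angle between bottle's own z axis and vertical below 0.12 rad and linear speed of bottle below 0.03 m/s and distance of each of carton, paint, tin from where it was at the start of the episode below 0.03 m and angle between each of paint, tin's own z axis and vertical below 0.15 rad); the robot touches nothing.
It fails at once if the lid is flung or let fall (faster than 3 rad/s) (velocity of joint lid above 3 rad/s or velocity of joint lid below -3 rad/s).
It fails at once if the bottle is dropped or rammed on to the mat (over 40 N) (contact force between bottle and mat above 40 N).
It fails at once if the bottle is let fall into the compartment from over 15 mm (contact force between bottle and anything else below 0.05 N and z of bottle in the frame of mat above 0.019 m and horizontal distance between bottle and mat below 0.05 m).
It fails at once if the big paint bottle, the tin or the square bottle is knocked (moved over 40 mm) (distance of any of carton, paint, tin from where it was at the start of the episode above 0.04 m).
It also fails if it takes over 64 s, if anything falls off the work surface, if the arm or the gripper's body presses on something with over 40 N, if the wrist force passes 120 N, or if a joint passes its speed limit or range.

## Working session

There is one attempt and no reset: what is moved stays moved. The work goes in short steps, Python scripts to look and compute and a tool call to move; the robot and the scene stay as the last step left them, time stands still between calls to the robot, and variables do not carry over. Pictures are saved under pics/ and viewed, at most 10 in all, crops included, and the job is handed in when it is done.

Besides the shell and the picture viewer there is one more tool, called after "Call:" by a JSON object that holds its "method" and its "body", one argument or row to a line. send_rows: Moves the arm, as the interface text tells. Scaled input: -1 to 1 covers 0.1 m each way for a shift and 2 rad each way for a turn. Its arguments: {"type":"object","properties":{"deltas":{"type":"array","items":{"type":"array","items":{"type":"number"}}}},"required":["deltas"]}

```bash
mkdir -p pics; python3 - <<'E'
from bench import robot, capture
import cv2,pickle
d={}
for n in ("side","top"):
    c=capture(n); d[n]=c; cv2.imwrite(f"pics/{n}0.png",cv2.resize(c["color"][:,:,::-1],(800,500)))
    print(n,c["camera_matrix"].round(1).tolist(),c["k1"],c["T"].round(3).tolist())
pickle.dump(d,open("d0.pkl","wb"))
o=robot.get_obs();print(o)
print([a for a in dir(robot) if a[0]!='_'],robot.pinch_z)
E
```

```text
side [[373.1, 0.0, 319.8], [0.0, 373.1, 198.3], [0.0, 0.0, 1.0]] -0.06067128571183732 [[-0.917, -0.262, 0.3, 0.308], [-0.398, 0.599, -0.695, 0.559], [0.002, -0.757, -0.654, 0.642], [0.0, 0.0, 0.0, 1.0]]
top [[458.1, 0.0, 319.9], [0.0, 458.1, 201.9], [0.0, 0.0, 1.0]] -0.008570758101028971 [[-0.002, -0.994, 0.105, 0.453], [-1.0, -0.0, -0.016, -0.012], [0.016, -0.105, -0.994, 1.169], [0.0, 0.0, 0.0, 1.0]]
{'time': 0.1, 'qpos': array([-1.19162723,  0.33285231, -0.06470164,  1.46083208,  0.02158187,
        1.3499272 , -0.08850028]), 'joint_vel': array([-0.00114097, -0.00181829, -0.0006355 , -0.00249264,  0.00051941,
       -0.00120072, -0.0005688 ]), 'effort': array([ 1.82839070e-03, -6.24542212e+01,  2.46594648e-02, -3.90716457e+01,
       -6.14408799e-02,  3.66505457e-02,  1.19772703e-04]), 'position': array([0.24426539, 0.57491294, 0.22181832]), 'ee_rot': array([-6.26791964e-01, -3.07820153e+00,  2.05024942e-03]), 'force': array([ 0.04339713, -0.49822679,  1.25113554]), 'torque': array([ 0.01139994, -0.02614463,  0.02120925]), 'grasp_force': 0.0, 'finger_gap': 1.0012741588706175}
['MotionError', 'get_obs', 'job_done', 'pinch_z'] 0.0187
```

View pics/side0.png

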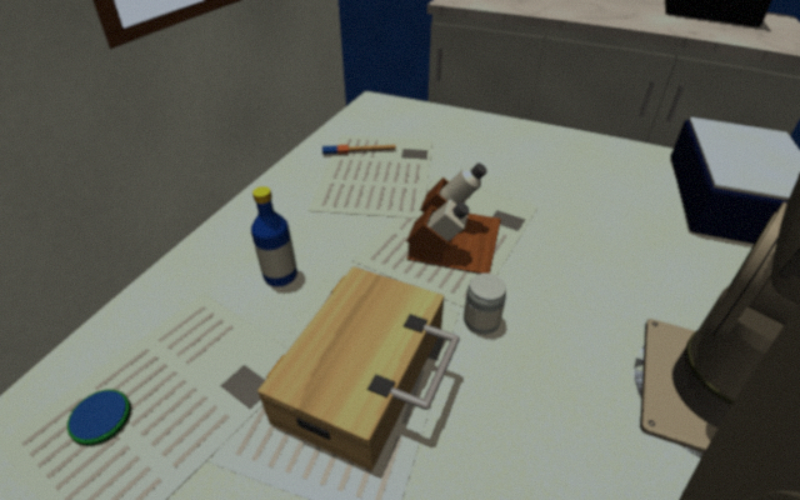

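View pics/top0.png

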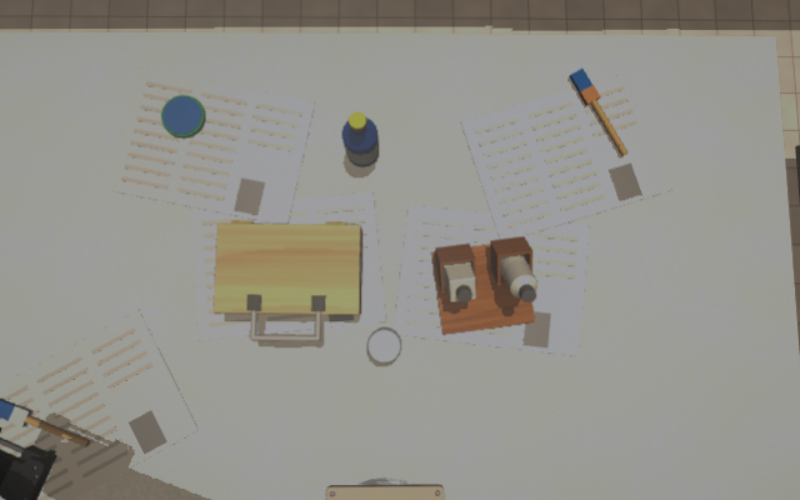

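The side view shows the chest with its handle towards the robot, the tin near it and the rack beyond. In the top view (800x500) the chest's corners are about (217,224), (360,224), (360,314) and (215,313), with the handle bar at (285,337). The rack is near (485,288), the round bottle sits in its right pocket with the cap at (527,293), and the tin is at (384,345). I'll enlarge crops next.

```bash
python3 - <<'E'
import cv2,pickle,numpy as np
d=pickle.load(open("d0.pkl","rb"))
im=d["top"]["color"][:,:,::-1]
a=im[165:290,160:310]; b=im[180:275,340:440]
A=cv2.resize(a,None,fx=4,fy=4,interpolation=cv2.INTER_CUBIC)
cv2.imwrite("pics/c1.png",cv2.convertScaleAbs(A,alpha=1.3))
B=cv2.resize(b,None,fx=6,fy=6,interpolation=cv2.INTER_CUBIC)
cv2.imwrite("pics/c2.png",cv2.convertScaleAbs(B,alpha=1.5))
E
cat > h.py <<'E'
import numpy as np,pickle,cv2
from scipy.spatial.transform import Rotation as R
def ray(c,u,v):
    K=c["camera_matrix"]; q=np.array([(u-K[0,2])/K[0,0],(v-K[1,2])/K[1,1]]); p=q.copy()
    for _ in range(20): p=q/(1+c["k1"]*(p@p))
    T=c["T"]; return T[:3,3],T[:3,:3]@np.array([p[0],p[1],1])
def atz(c,u,v,z):
    o,r=ray(c,u,v); return o+r*(z-o[2])/r[2]
def proj(c,P):
    T=c["T"]; q=(np.asarray(P)-T[:3,3])@T[:3,:3]; p=q[...,:2]/q[...,2:]
    p=p*(1+c["k1"]*(p**2).sum(-1,keepdims=True)); K=c["camera_matrix"]
    return p*[K[0,0],K[1,1]]+[K[0,2],K[1,2]]
E
```

```text
(no output)
```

View pics/c1.png

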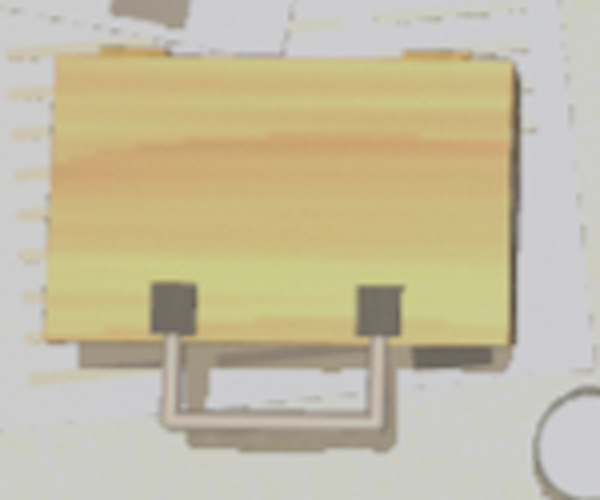

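View pics/c2.png

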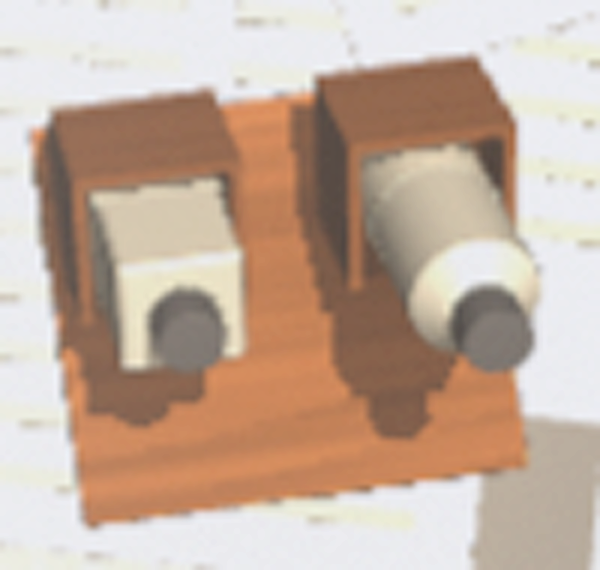

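Pixels from the crops:
- **Lid top corners (crop 1):** (56,56), (516,60), (513,345), (44,340). The bar runs along v≈421 from u=168 to u=378.
- **Rack foot corners (crop 2):** (35,132), (88,523), (526,465). The round bottle's cap is at (494,328), and the square one is in the left pocket.

```bash
python3 - <<'E'
from h import *
d=pickle.load(open("d0.pkl","rb")); t=d["top"]; s=d["side"]
f=lambda u,v,k,ox,oy,z: atz(t,(u+.5)/k-.5+ox,(v+.5)/k-.5+oy,z)
C=np.array([f(u,v,4,160,165,.089) for u,v in [(56,56),(516,60),(513,345),(44,340)]])
print(C.round(4)); 
yaw=np.mean([np.arctan2(*(C[0]-C[1])[[0,1]]*[-1,1]),np.arctan2(*(C[3]-C[2])[[0,1]]*[-1,1])])
print("edges",np.linalg.norm(C-np.roll(C,-1,0),axis=1),"yaw",yaw, "yaw by side", [np.arctan2(*(a-b)[[1,0]]) for a,b in((C[0],C[3]),(C[1],C[2]))])
B=[f(u,421,4,160,165,.084) for u in(168,378)];print("bar",np.round(B,4))
F=np.array([f(u,v,6,340,180,.006) for u,v in[(35,132),(88,523),(526,465)]]);print("rack",F.round(4),np.linalg.norm(np.diff(F,axis=0),axis=1))
print("ryaw",np.arctan2(*(F[0]-F[1])[[1,0]]),np.arctan2(*(F[1]-F[2])[[0,1]]*np.array([-1,1])),"centre",(F[0]+F[2])/2)
r=(F[0]+F[2])/2
print("tin",f(590,443,4,160,165,.09))
# predicted cap for rack pose
for ryaw in (.0,):pass
E
```

```text
[[0.6224 0.3169 0.089 ]
 [0.6202 0.0443 0.089 ]
 [0.4516 0.0451 0.089 ]
 [0.4549 0.3186 0.089 ]]
edges [0.27259526 0.16857411 0.27346762 0.1675214 ] yaw -0.009986412007411558 yaw by side [np.float64(-0.010105775568537333), np.float64(-0.004930058276506907)]
bar [[0.4078 0.2465 0.084 ]
 [0.4075 0.1241 0.084 ]]
rack [[ 0.5765 -0.0966  0.006 ]
 [ 0.4115 -0.1176  0.006 ]
 [ 0.4352 -0.3029  0.006 ]] [0.16633848 0.18679102]
ryaw 0.12683995903163595 0.12758351215700225 centre [ 0.50586173 -0.19974261  0.006     ]
tin [3.94845779e-01 2.02208166e-05 9.00000000e-02]
```

```bash
cat >> h.py <<'E'
def go(pos,Rt,cur=None):
    "delta (normalised) from present pose to TCP pos / rotation Rt"
    from bench import robot
    o=robot.get_obs(); R0=R.from_rotvec(o["ee_rot"]); p0=o["position"]
    if cur is not None: p0,R0=cur
    dp=R0.inv().apply(np.asarray(pos)-p0)/.1; dr=(R0.inv()*Rt).as_rotvec()/2
    return np.round(np.r_[dp,dr],3).tolist()
def frame(z,y):
    "rotation with tool z along z, tool y near y"
    z=np.array(z,float);z/=np.linalg.norm(z);y=np.array(y,float);y-=z*(z@y);y/=np.linalg.norm(y)
    return R.from_matrix(np.c_[np.cross(y,z),y,z])
E
python3 - <<'E'
from h import *
from bench import robot
d=pickle.load(open("d0.pkl","rb")); s=d["side"]
im=s["color"][:,:,::-1]
cv2.imwrite("pics/c3.png",cv2.convertScaleAbs(cv2.resize(im[125:220,320:410],None,fx=6,fy=6,interpolation=cv2.INTER_CUBIC),alpha=1.5))
print(R.from_rotvec(robot.get_obs()["ee_rot"]).as_matrix().round(3))
for sg in(1,-1): print(go([.408,.185,.2],frame([0,0,-1],[sg,-.008*sg,0])))
E
```

```text
[[-0.92   0.391 -0.   ]
 [ 0.391  0.92  -0.001]
 [-0.    -0.001 -1.   ]]
[-3.032, -2.948, 0.222, -0.001, 0.0, 0.589]
[-3.032, -2.948, 0.222, -0.0, -0.001, -0.982]
```

View pics/c3.png

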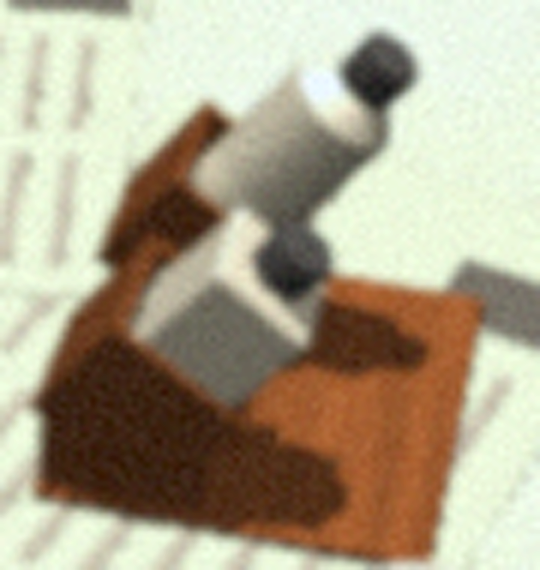

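The crop shows the round bottle's cap blob centred at about (381,72), nearly clear of the square bottle in front. I'm moving above the lid bar now.

Call:
{"method": "send_rows", "body": {
  "deltas": [
    [-0.2,-0.2,0,0,0,0,-0.1],
    [-0.4,-0.4,0,0,0,0,-0.1],
    [-0.6,-0.6,0,0,0,0,-0.1],
    [-0.8,-0.8,0,0,0,0,-0.1],
    [-1,-1,0,0,0,0,-0.1]
  ]
}}

```text
time: 0.52
position: [0.2976, 0.4426, 0.2221]
ee_rot: [-0.627, -3.078, 0.001]
force: [-0.5, -0.5, 0.4]
finger_gap: 0.707
grasp_force: 0.0
```

Call:
{"method": "send_rows", "body": {
  "deltas": [
    [-0.2,-0.2,0,0,0,0,-0.1],
    [-0.4,-0.4,0,0,0,0,-0.1],
    [-0.6,-0.6,0,0,0,0,-0.1],
    [-0.8,-0.8,0,0,0,0,-0.1],
    [-1,-1,0,0,0,0,-0.1]
  ]
}}

```text
time: 0.93
position: [0.3505, 0.3115, 0.2223]
ee_rot: [-0.627, -3.078, 0.0]
force: [0.2, 0.8, -0.9]
finger_gap: 0.457
grasp_force: 0.0
```

Call:
{"method": "send_rows", "body": {
  "deltas": [
    [-0.2,-0.2,0,0,0,0.05,-0.1],
    [-0.4,-0.4,0,0,0,0.1,-0.1],
    [-0.6,-0.6,0,0,0,0.15,-0.1],
    [-0.8,-0.75,0,0,0,0.2,-0.1],
    [-1,-0.95,0,0,0,0.25,-0.1]
  ]
}}

```text
time: 1.35
position: [0.4054, 0.1855, 0.2224]
ee_rot: [-1.375, -2.824, -0.0]
force: [-0.2, 1.2, -0.2]
finger_gap: 0.45
grasp_force: 0.0
```

Call:
{"method": "send_rows", "body": {
  "deltas": [
    [0,0,0,0,0,0.06,-0.1],
    [0,0,0,0,0,0.12,-0.1],
    [0,0,0,0,0,0.18,-0.1],
    [0,0,0,0,0,0.24,-0.1],
    [0,0,0,0,0,0.3,-0.1]
  ]
}}

```text
time: 1.77
position: [0.405, 0.1862, 0.2223]
ee_rot: [-2.15, -2.29, 0.001]
force: [0.5, -0.0, 0.3]
finger_gap: 0.451
grasp_force: 0.0
```

```bash
python3 - <<'E'
from h import *
from bench import robot
o=robot.get_obs();print(o["position"],o["qpos"].round(2),o["finger_gap"],o["time"])
print(go([.4077,.185,.065],frame([0,0,-1],[1,-.008,0])))
d=pickle.load(open("d0.pkl","rb")); t=d["top"]; s=d["side"]
g=lambda u,v,k,ox,oy:((u+.5)/k-.5+ox,(v+.5)/k-.5+oy)
def tri(pt,ps):
    o1,r1=ray(t,*pt);o2,r2=ray(s,*ps)
    x=np.linalg.lstsq(np.c_[r1,-r2],o2-o1,rcond=None)[0]; a,b=o1+x[0]*r1,o2+x[1]*r2
    return (a+b)/2,np.linalg.norm(a-b)
P,e=tri(g(493,329,6,340,180),g(381,72,6,320,125));print("cap",P,e)
Q,e=tri(g(188,329,6,340,180),g(293,260,6,320,125));print("carton cap",Q,e)
yaw=.127;a=np.array([-np.sin(.611)*np.cos(yaw),-np.sin(.611)*np.sin(yaw),np.cos(.611)])
foot=P-.140*a; r0=np.array([.5059,-.1997,0])
print("a",a,"foot",foot,"rackframe",R.from_rotvec([0,0,-yaw]).apply(foot-r0))
bar=tri(((273*.9+0)/.9*0+ (168+.5)/4-.5+160,(421+.5)/4-.5+165),(427*.8,404*.8));print("bar left end",bar)
bar=tri(((378+.5)/4-.5+160,(421+.5)/4-.5+165),(456*.8,338*.8));print("bar right end",bar)
E
```

```text
[0.40496235 0.18623352 0.22226704] [-0.75 -0.08  0.2   1.92  0.02  1.3  -0.48] 0.45099535865840706 1.7667
[-0.014, 0.027, 1.573, -0.0, 0.0, 0.035]
cap [ 0.48667037 -0.25805228  0.14208961] 0.0025700583958650834
carton cap [ 0.48783153 -0.14676729  0.11746394] 0.0022134105919582713
a [-0.56906654 -0.07266253  0.81907474] foot [ 0.56633969 -0.24787952  0.02741915] rackframe [ 0.05385056 -0.05544672  0.02741915]
bar left end (array([0.40604478, 0.24476247, 0.08901674]), np.float64(0.003981928541210715))
bar right end (array([0.40586946, 0.12337255, 0.08615668]), np.float64(0.003603211313527928))
```

Call:
{"method": "send_rows", "body": {
  "deltas": [
    [0,0,0.2,0,0,0.02,-0.1],
    [0,0.01,0.4,0,0,0.03,-0.1],
    [0,0.02,0.6,0,0,0.035,-0.1],
    [0,0.025,0.8,0,0,0.035,-0.1],
    [0,0.025,1,0,0,0.035,-0.1]
  ]
}}

```text
time: 2.18
position: [0.4075, 0.1864, 0.1215]
ee_rot: [-2.223, -2.22, 0.0]
force: [0.3, 0.9, -0.2]
finger_gap: 0.447
grasp_force: 0.0
```

Call:
{"method": "send_rows", "body": {
  "deltas": [
    [0,0,0.15,0,0,0,-0.1],
    [0,0,0.3,0,0,0,-0.1],
    [0,0,0.45,0,0,0,-0.1],
    [0,0,0.56,0,0,0,-0.1],
    [0,0,0.56,0,0,0,-0.1]
  ]
}}

```text
time: 2.6
position: [0.4061, 0.1857, 0.0644]
ee_rot: [-2.222, -2.22, 0.006]
force: [-0.4, -0.6, -0.7]
finger_gap: 0.449
grasp_force: 0.0
```

Call:
{"method": "send_rows", "body": {
  "deltas": [
    [0,0,0,0,0,0,-1],
    [0,0,0,0,0,0,-1],
    [0,0,0,0,0,0,-1],
    [0,0,0,0,0,0,-1],
    [0,0,0,0,0,0,-1]
  ]
}}

```text
time: 3.02
position: [0.4077, 0.1868, 0.067]
ee_rot: [-2.222, -2.22, -0.001]
force: [-14.3, 0.7, 6.2]
finger_gap: 0.157
grasp_force: 8.3
```

```bash
python3 - <<'E'
from h import *
from bench import robot
o=robot.get_obs();print(o["position"],o["force"],o["finger_gap"],o["grasp_force"])
# rows for the arc, TCP offsets in tool axes (all down): tool y=+x, tool z=-z
print(R.from_rotvec(o["ee_rot"]).as_matrix().round(2))
r=.215
for th in range(0,105,5):
    q=np.radians(th);print(th,"y %.3f z %.3f"%((r-r*np.cos(q))/.1,-r*np.sin(q)/.1))
E
```

```text
[0.40767045 0.1867833  0.06703015] [-14.30138952   0.7294719    6.22647234] 0.15693995179925496 8.25503041036427
[[ 0.  1.  0.]
 [ 1. -0.  0.]
 [ 0.  0. -1.]]
0 y 0.000 z -0.000
5 y 0.008 z -0.187
10 y 0.033 z -0.373
15 y 0.073 z -0.556
20 y 0.130 z -0.735
25 y 0.201 z -0.909
30 y 0.288 z -1.075
35 y 0.389 z -1.233
40 y 0.503 z -1.382
45 y 0.630 z -1.520
50 y 0.768 z -1.647
55 y 0.917 z -1.761
60 y 1.075 z -1.862
65 y 1.241 z -1.949
70 y 1.415 z -2.020
75 y 1.594 z -2.077
80 y 1.777 z -2.117
85 y 1.963 z -2.142
90 y 2.150 z -2.150
95 y 2.337 z -2.142
100 y 2.523 z -2.117
```

Call:
{"method": "send_rows", "body": {
  "deltas": [
    [0,0.01,0,0,0,0,-1],
    [0,0.015,0,0,0,0,-1],
    [0,0.015,0,0,0,0,-1]
  ]
}}

```text
time: 3.27
position: [0.4065, 0.1868, 0.0668]
ee_rot: [-2.219, -2.219, 0.007]
force: [-14.9, -2.0, 16.4]
finger_gap: 0.128
grasp_force: 30.0
```

Call:
{"method": "send_rows", "body": {
  "deltas": [
    [-0.0,-0.02,-0.1,0,0,0,-1],
    [0,-0.01,-0.26,0,0,0,-1],
    [0,0.02,-0.42,0,0,0,-1],
    [0,0.06,-0.58,0,0,0,-1],
    [0,0.11,-0.74,0,0,0,-1]
  ]
}}

```text
time: 3.68
position: [0.4229, 0.1865, 0.1424]
ee_rot: [2.221, 2.217, 0.008]
force: [23.0, 2.3, -12.8]
finger_gap: 0.122
grasp_force: 30.0
```

Call:
{"method": "send_rows", "body": {
  "deltas": [
    [0,0.08,-0.17,0,0,0,-1],
    [0,0.17,-0.34,0,0,0,-1],
    [0,0.27,-0.5,0,0,0,-1],
    [0,0.38,-0.645,0,0,0,-1],
    [0,0.51,-0.78,0,0,0,-1]
  ]
}}

```text
time: 4.1
position: [0.4768, 0.1854, 0.2177]
ee_rot: [2.22, 2.212, 0.012]
force: [40.9, 6.9, -50.0]
finger_gap: 0.125
grasp_force: 33.7
```

Call:
{"method": "send_rows", "body": {
  "deltas": [
    [0,0.16,-0.06,0,0,0,-1],
    [0,0.29,-0.15,0,0,0,-1],
    [0,0.415,-0.24,0,0,0,-1],
    [0,0.55,-0.31,0,0,0,-1],
    [0,0.685,-0.38,0,0,0,-1]
  ]
}}

```text
time: 4.52
position: [0.5398, 0.1846, 0.2558]
ee_rot: [2.224, 2.218, -0.005]
force: [5.6, -3.5, -19.1]
finger_gap: 0.123
grasp_force: 31.0
```

Call:
{"method": "send_rows", "body": {
  "deltas": [
    [0,0.145,-0.045,0,0,0,-1],
    [0,0.29,-0.085,0,0,0,-1],
    [0,0.435,-0.115,0,0,0,-1],
    [0,0.585,-0.135,0,0,0,-1],
    [0,0.735,-0.145,0,0,0,-1]
  ]
}}

```text
time: 4.93
position: [0.613, 0.1837, 0.2699]
ee_rot: [2.225, 2.217, -0.008]
force: [-1.4, -5.6, -11.8]
finger_gap: 0.116
grasp_force: 30.6
```

Call:
{"method": "send_rows", "body": {
  "deltas": [
    [0,0.13,0.005,0,0,0,-1],
    [0,0.25,0.005,0,0,0,-1],
    [0,0.35,0.015,0,0,0,-1],
    [0,0.43,0.03,0,0,0,-1],
    [0,0.47,0.035,0,0,0,-1]
  ]
}}

```text
time: 5.35
position: [0.6599, 0.1832, 0.2656]
ee_rot: [2.226, 2.217, -0.01]
force: [-2.4, -6.7, -8.7]
finger_gap: 0.112
grasp_force: 30.3
```

Call:
{"method": "send_rows", "body": {
  "deltas": [
    [0,0.03,0.01,0,0,0,-1],
    [0,0.06,0.015,0,0,0,-1],
    [0,0.08,0.02,0,0,0,-1],
    [0,0.08,0.02,0,0,0,-1]
  ]
}}

```text
time: 5.68
position: [0.6645, 0.1832, 0.2646]
ee_rot: [-2.222, -2.215, 0.017]
force: [-20.7, -9.1, 1.8]
finger_gap: 0.112
grasp_force: 29.6
```

```bash
python3 - <<'E'
from bench import *
import cv2
for n in("side","top"):
    c=capture(n); im=c["color"][:,:,::-1]
    im=im[60:400,100:500] if n=="side" else im[100:300,100:460]
    cv2.imwrite(f"pics/{n}1.png",cv2.convertScaleAbs(cv2.resize(im,None,fx=1.7,fy=1.7),alpha=1.4))
E
```

```text
(no output)
```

View pics/side1.png

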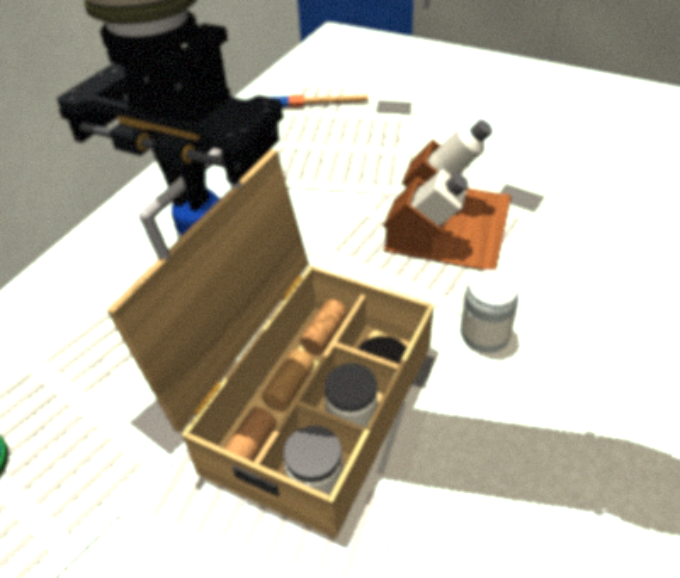

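The lid is up against its stop (force −20 N in x). The mat, seen as a black disc at about (383,348), is in the compartment nearest the rack (own y = −89). I'll release the bar and back off upward.

Call:
{"method": "send_rows", "body": {
  "deltas": [
    [0,-0.02,0,0,0,0,-0.2],
    [0,-0.02,0,0,0,0,-0.2],
    [0,-0.02,0,0,0,0,-0.2],
    [0,-0.02,0,0,0,0,-0.2],
    [0,-0.02,0,0,0,0,-0.2]
  ]
}}

```text
time: 6.2
position: [0.6664, 0.1866, 0.2659]
ee_rot: [2.222, 2.221, 0.001]
force: [-1.0, 0.2, -0.2]
finger_gap: 0.367
grasp_force: 0.0
```

Call:
{"method": "send_rows", "body": {
  "deltas": [
    [0,0,-0.15,0,0,0,-0.2],
    [0,0,-0.3,0,0,0,-0.2],
    [0,0,-0.5,0,0,0,-0.2],
    [0,0,-0.7,0,0,0,-0.2],
    [0,0,-0.9,0,0,0,-0.2]
  ]
}}

```text
time: 6.62
position: [0.6661, 0.1864, 0.3567]
ee_rot: [2.222, 2.22, 0.001]
force: [0.5, -0.8, 0.5]
finger_gap: 0.396
grasp_force: 0.0
```

```bash
python3 - <<'E'
from h import *
from bench import robot
o=robot.get_obs();print(o["position"],o["qpos"].round(2),o["force"].round(1))
yaw=.127;a=np.array([-np.sin(.611)*np.cos(yaw),-np.sin(.611)*np.sin(yaw),np.cos(.611)])
cap=np.array([.4867,-.2581,.1421])
g=cap+a*(.105-.140)      # grasp point
for dist in(.12,.0):
  tcp=g-a*.0187+a*dist
  for sg in(1,-1):
    Rt=frame(-a,[-sg*np.sin(yaw),sg*np.cos(yaw),0])
    print(dist,sg,tcp.round(4),go(tcp,Rt),Rt.as_rotvec().round(3))
E
```

```text
[0.66613826 0.18644693 0.35667125] [-0.54  0.48  0.33  1.02 -0.15  1.67 -0.25] [ 0.5 -0.8  0.5]
0.12 1 [ 0.449  -0.2629  0.1964] [-4.496, -2.169, 1.601, -0.258, -0.227, -0.82] [-0.161  2.526  0.051]
0.12 -1 [ 0.449  -0.2629  0.1964] [-4.496, -2.169, 1.601, -0.22, 0.25, 0.697] [-2.954 -0.188 -0.932]
0.0 1 [ 0.5173 -0.2542  0.0981] [-4.408, -1.486, 2.584, -0.258, -0.227, -0.82] [-0.161  2.526  0.051]
0.0 -1 [ 0.5173 -0.2542  0.0981] [-4.408, -1.486, 2.584, -0.22, 0.25, 0.697] [-2.954 -0.188 -0.932]
```

Call:
{"method": "send_rows", "body": {
  "deltas": [
    [-0.2,-0.1,0,0,0,0,-0.2],
    [-0.4,-0.2,0,0,0,0,-0.2],
    [-0.6,-0.3,0,0,0,0,-0.2],
    [-0.8,-0.4,0,0,0,0,-0.2],
    [-1,-0.5,0,0,0,0,-0.2]
  ]
}}

```text
time: 7.03
position: [0.6156, 0.0856, 0.3557]
ee_rot: [2.222, 2.22, 0.001]
force: [0.4, 0.1, 0.4]
finger_gap: 0.402
grasp_force: 0.0
```

Call:
{"method": "send_rows", "body": {
  "deltas": [
    [-0.2,-0.1,0,0,0,0,0.5],
    [-0.4,-0.2,0,0,0,0,1],
    [-0.6,-0.3,0,0,0,0,1],
    [-0.8,-0.4,0,0,0,0,1],
    [-1,-0.5,0,0,0,0,1]
  ]
}}

```text
time: 7.45
position: [0.5655, -0.0145, 0.3559]
ee_rot: [2.222, 2.22, 0.001]
force: [-0.6, -0.2, 0.4]
finger_gap: 0.692
grasp_force: 0.0
```

Call:
{"method": "send_rows", "body": {
  "deltas": [
    [-0.2,-0.1,0,0,0,0,1],
    [-0.4,-0.2,0,0,0,0,1],
    [-0.6,-0.3,0,0,0,0,1],
    [-0.8,-0.4,0,0,0,0,1],
    [-1,-0.5,0,0,0,0,1]
  ]
}}

```text
time: 7.87
position: [0.5154, -0.1144, 0.3559]
ee_rot: [2.222, 2.22, 0.001]
force: [-0.3, 0.4, 0.2]
finger_gap: 0.982
grasp_force: 0.0
```

Call:
{"method": "send_rows", "body": {
  "deltas": [
    [-0.2,-0.1,0,-0.01,0.01,0.05,1],
    [-0.4,-0.2,0,-0.03,0.03,0.1,1],
    [-0.6,-0.3,0,-0.05,0.05,0.15,1],
    [-0.8,-0.4,0,-0.06,0.07,0.2,1],
    [-1,-0.5,0,-0.08,0.09,0.25,1]
  ]
}}

```text
time: 8.28
position: [0.4655, -0.2145, 0.356]
ee_rot: [-2.677, -1.573, -0.376]
force: [-0.1, -0.4, 0.2]
finger_gap: 0.998
grasp_force: 0.0
```

```bash
cat > b.py <<'E'
from h import *
from bench import robot
o=robot.get_obs();print(o["position"],o["qpos"].round(2),o["force"].round(1))
yaw=.127;a=np.array([-np.sin(.611)*np.cos(yaw),-np.sin(.611)*np.sin(yaw),np.cos(.611)])
g=np.array([.4867,-.2581,.1421])+a*(.105-.140)
Rt=frame(-a,[np.sin(yaw),-np.cos(yaw),0])
for dist in(.16,.12,.0): print(dist,(g-a*.0187+a*dist).round(4),go(g-a*.0187+a*dist,Rt))
E
python3 b.py
```

```text
[ 0.46547889 -0.21454586  0.35599314] [-0.17 -0.09  0.61  1.66 -0.16  1.44 -0.05] [-0.1 -0.4  0.2]
0.16 [ 0.4262 -0.2658  0.2292] [-0.893, -0.224, 1.086, -0.14, 0.158, 0.445]
0.12 [ 0.449  -0.2629  0.1964] [-0.832, -0.077, 1.453, -0.14, 0.158, 0.445]
0.0 [ 0.5173 -0.2542  0.0981] [-0.648, 0.362, 2.554, -0.14, 0.158, 0.445]
```

Call:
{"method": "send_rows", "body": {
  "deltas": [
    [-0.18,-0.04,0.1,-0.017,0.019,0.053,1],
    [-0.36,-0.09,0.2,-0.034,0.038,0.107,1],
    [-0.54,-0.13,0.3,-0.05,0.057,0.16,1],
    [-0.72,-0.18,0.4,-0.067,0.076,0.214,1],
    [-0.9,-0.22,0.5,-0.084,0.095,0.267,1]
  ]
}}

```text
time: 8.7
position: [0.4143, -0.2747, 0.2855]
ee_rot: [-2.928, -0.762, -0.732]
force: [0.2, -0.4, 0.4]
finger_gap: 0.999
grasp_force: 0.0
```

```bash
python3 b.py
```

```text
[ 0.41433734 -0.27467784  0.2855489 ] [-0.02 -0.26  0.7   1.96 -0.25  1.13 -0.31] [ 0.2 -0.4  0.4]
0.16 [ 0.4262 -0.2658  0.2292] [-0.122, -0.072, 0.565, -0.055, 0.063, 0.177]
0.12 [ 0.449  -0.2629  0.1964] [-0.081, -0.021, 0.96, -0.055, 0.063, 0.177]
0.0 [ 0.5173 -0.2542  0.0981] [0.043, 0.135, 2.143, -0.055, 0.063, 0.177]
```

Call:
{"method": "send_rows", "body": {
  "deltas": [
    [-0.03,-0.02,0.1,-0.016,0.018,0.05,1],
    [-0.06,-0.03,0.2,-0.03,0.034,0.1,1],
    [-0.09,-0.05,0.35,-0.045,0.05,0.145,1],
    [-0.12,-0.07,0.5,-0.055,0.063,0.177,1],
    [-0.12,-0.07,0.565,-0.055,0.063,0.177,1]
  ]
}}

```text
time: 9.12
position: [0.4256, -0.2641, 0.2273]
ee_rot: [-2.953, -0.192, -0.927]
force: [-0.1, 0.3, -0.6]
finger_gap: 0.999
grasp_force: 0.0
```

```bash
python3 b.py; python3 - <<'E'
from bench import *
from h import *
c=capture("wrist"); pickle.dump(c,open("w.pkl","wb")); cv2.imwrite("pics/w1.png",c["color"][:,:,::-1])
yaw=.127;a=np.array([-np.sin(.611)*np.cos(yaw),-np.sin(.611)*np.sin(yaw),np.cos(.611)])
cap=np.array([.4867,-.2581,.1421])
print(proj(c,[cap+.01*a,cap-.022*a,cap-.06*a]).round(0), proj(c,[cap+.01*a+.014*np.array([-.127,.992,0])]).round(0))
E
```

```text
[ 0.42559998 -0.26406857  0.22732065] [ 0.04 -0.33  0.64  2.18 -0.33  0.83 -0.56] [-0.1  0.3 -0.6]
0.16 [ 0.4262 -0.2658  0.2292] [0.014, 0.018, -0.013, -0.002, 0.001, 0.001]
0.12 [ 0.449  -0.2629  0.1964] [0.015, 0.02, 0.387, -0.002, 0.001, 0.001]
0.0 [ 0.5173 -0.2542  0.0981] [0.017, 0.024, 1.587, -0.002, 0.001, 0.001]
[[320. 206.]
 [320. 197.]
 [320. 189.]] [[303. 206.]]
```

View pics/w1.png

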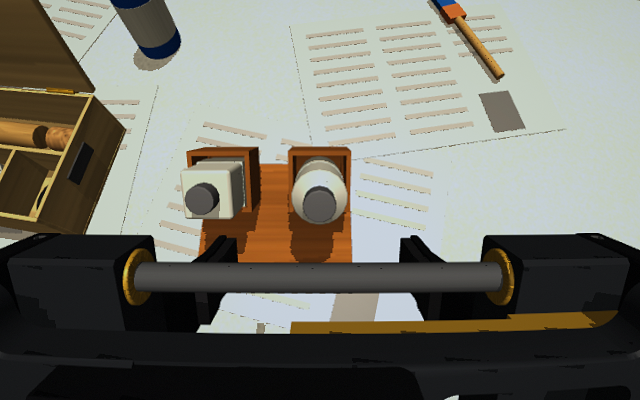

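The wrist view shows the round bottle centred, with its cap top at (320,204) against a predicted (320,206), and the fingers clear of the square bottle. I'm descending along its axis.

Call:
{"method": "send_rows", "body": {
  "deltas": [
    [0.005,0.01,0.18,0,0,0,1],
    [0.01,0.02,0.36,0,0,0,1],
    [0.015,0.02,0.54,0,0,0,1],
    [0.015,0.02,0.72,0,0,0,1],
    [0.015,0.02,0.9,0,0,0,1]
  ]
}}

```text
time: 9.58
position: [0.4809, -0.2606, 0.1572]
ee_rot: [-2.955, -0.205, -0.93]
force: [-0.2, 1.3, 0.2]
finger_gap: 1.005
grasp_force: 0.0
```

Call:
{"method": "send_rows", "body": {
  "deltas": [
    [0,0,0.15,0,0,0,1],
    [0,0,0.3,0,0,0,1],
    [0,0,0.45,0,0,0,1],
    [0,0,0.6,0,0,0,1],
    [0,0,0.65,0,0,0,1]
  ]
}}

```text
time: 10.0
position: [0.5181, -0.2543, 0.1025]
ee_rot: [-2.954, -0.208, -0.926]
force: [-0.0, 0.3, -0.7]
finger_gap: 0.998
grasp_force: 0.0
```

```bash
python3 b.py
```

```text
[ 0.51812852 -0.25427712  0.10249271] [-0.15  0.11  0.8   2.19 -0.94  0.62 -0.07] [-0.   0.3 -0.7]
0.16 [ 0.4262 -0.2658  0.2292] [-0.037, -0.009, -1.569, -0.002, 0.002, 0.006]
0.12 [ 0.449  -0.2629  0.1964] [-0.036, -0.008, -1.169, -0.002, 0.002, 0.006]
0.0 [ 0.5173 -0.2542  0.0981] [-0.032, -0.002, 0.031, -0.002, 0.002, 0.006]
```

Call:
{"method": "send_rows", "body": {
  "deltas": [
    [-0.03,0,0.02,0,0,0.005,1],
    [-0.03,0,0.02,0,0,0.005,-1],
    [-0.03,0,0.02,0,0,0.005,-1],
    [-0.03,0,0.02,0,0,0.005,-1],
    [-0.03,0,0.02,0,0,0.005,-1]
  ]
}}

```text
time: 10.42
position: [0.5152, -0.2556, 0.1006]
ee_rot: [-2.952, -0.184, -0.929]
force: [-0.3, 0.7, -0.8]
finger_gap: 0.782
grasp_force: 0.0
```

Call:
{"method": "send_rows", "body": {
  "deltas": [
    [0,0,0,0,0,0,-1],
    [0,0,0,0,0,0,-1],
    [0,0,0,0,0,0,-1],
    [0,0,0,0,0,0,-1],
    [0,0,0,0,0,0,-1]
  ]
}}

```text
time: 10.83
position: [0.515, -0.2549, 0.0999]
ee_rot: [-2.951, -0.185, -0.927]
force: [-4.5, 3.3, 5.7]
finger_gap: 0.589
grasp_force: 30.0
```

```bash
python3 b.py
```

```text
[ 0.51495568 -0.25487814  0.09994968] [-0.14  0.11  0.8   2.2  -0.95  0.62 -0.07] [-4.5  3.3  5.7]
0.16 [ 0.4262 -0.2658  0.2292] [0.006, -0.01, -1.571, -0.002, 0.001, -0.002]
0.12 [ 0.449  -0.2629  0.1964] [0.007, -0.008, -1.171, -0.002, 0.001, -0.002]
0.0 [ 0.5173 -0.2542  0.0981] [0.009, -0.004, 0.029, -0.002, 0.001, -0.002]
```

Gripped at 51 mm. I'm drawing it out along the axis.

Call:
{"method": "send_rows", "body": {
  "deltas": [
    [0,0,-0.1,0,0,0,-1],
    [0,0,-0.3,0,0,0,-1],
    [0,0,-0.5,0,0,0,-1],
    [0,0,-0.7,0,0,0,-1],
    [0,0,-0.9,0,0,0,-1]
  ]
}}

```text
time: 11.25
position: [0.4628, -0.2622, 0.1736]
ee_rot: [-2.953, -0.184, -0.925]
force: [-0.2, 0.4, -2.9]
finger_gap: 0.588
grasp_force: 29.9
```

Call:
{"method": "send_rows", "body": {
  "deltas": [
    [0,0,-0.15,0,0,0,-1],
    [0,0,-0.3,0,0,0,-1],
    [0,0,-0.45,0,0,0,-1],
    [0,0,-0.45,0,0,0,-1]
  ]
}}

```text
time: 11.58
position: [0.4378, -0.2668, 0.2124]
ee_rot: [-2.953, -0.182, -0.931]
force: [-0.7, -0.9, -2.3]
finger_gap: 0.588
grasp_force: 29.9
```

```bash
cat > p.py <<'E'
from h import *
from bench import robot
import sys
o=robot.get_obs();print(o["position"],o["qpos"].round(2),o["force"].round(1),o["finger_gap"],o["grasp_force"])
M=R.from_rotvec(o["ee_rot"]).as_matrix();print(M.round(3))
Rt=frame([0,0,-1],M[:,1])
for tcp in([.43,-.26,.32],[.4985,.0925,.32],[.4985,.0925,.101]): print(tcp,go(tcp,Rt))
E
python3 p.py
```

```text
[ 0.43777433 -0.26677733  0.21242888] [-0.03 -0.29  0.71  2.19 -0.35  0.78 -0.55] [-0.7 -0.9 -2.3] 0.5881684220166395 29.94467124924995
[[ 0.813  0.123  0.569]
 [ 0.099 -0.992  0.073]
 [ 0.574 -0.003 -0.819]]
[0.43, -0.26, 0.32] [0.561, -0.08, -0.92, -0.002, -0.306, -0.0]
[0.4985, 0.0925, 0.32] [1.468, -3.494, -0.271, -0.002, -0.306, -0.0]
[0.4985, 0.0925, 0.101] [0.211, -3.487, 1.522, -0.002, -0.306, -0.0]
```

Call:
{"method": "send_rows", "body": {
  "deltas": [
    [0.11,-0.02,-0.18,0,-0.05,0,-1],
    [0.22,-0.03,-0.36,0,-0.11,0,-1],
    [0.34,-0.05,-0.55,0,-0.17,0,-1],
    [0.45,-0.06,-0.73,0,-0.23,0,-1],
    [0.56,-0.08,-0.92,-0.002,-0.285,0,-1]
  ]
}}

```text
time: 12.0
position: [0.4315, -0.2584, 0.3186]
ee_rot: [-3.133, -0.195, -0.052]
force: [0.3, 0.3, -3.2]
finger_gap: 0.59
grasp_force: 29.9
```

```bash
python3 p.py
```

```text
[ 0.4314938  -0.25841218  0.31864063] [-0.   -0.02  0.46  1.66 -0.01  1.47 -0.98] [ 0.3  0.3 -3.2] 0.5904393267825434 29.946171938208863
[[ 0.992  0.124  0.033]
 [ 0.124 -0.992  0.004]
 [ 0.033 -0.    -0.999]]
[0.43, -0.26, 0.32] [-0.016, 0.014, -0.014, -0.0, -0.017, -0.0]
[0.4985, 0.0925, 0.32] [1.101, -3.399, 0.024, -0.0, -0.017, -0.0]
[0.4985, 0.0925, 0.101] [1.028, -3.398, 2.213, -0.0, -0.017, -0.0]
```

Call:
{"method": "send_rows", "body": {
  "deltas": [
    [0.05,-0.15,0,0,-0.016,0,-1],
    [0.1,-0.35,0,0,-0.016,0,-1],
    [0.16,-0.55,0,0,-0.016,0,-1],
    [0.22,-0.75,0,0,-0.016,0,-1],
    [0.28,-0.95,0,0,-0.016,0,-1]
  ]
}}

```text
time: 12.42
position: [0.4473, -0.1595, 0.3176]
ee_rot: [-3.133, -0.197, -0.008]
force: [0.4, 0.7, -3.1]
finger_gap: 0.593
grasp_force: 29.9
```

Call:
{"method": "send_rows", "body": {
  "deltas": [
    [0.06,-0.2,0,0,0,0,-1],
    [0.12,-0.4,0,0,0,0,-1],
    [0.18,-0.6,0,0,0,0,-1],
    [0.24,-0.8,0,0,0,0,-1],
    [0.3,-0.95,0,0,0,0,-1]
  ]
}}

```text
time: 12.83
position: [0.4651, -0.0605, 0.3179]
ee_rot: [-3.133, -0.199, -0.008]
force: [0.4, 1.0, -2.8]
finger_gap: 0.588
grasp_force: 29.9
```

Call:
{"method": "send_rows", "body": {
  "deltas": [
    [0.06,-0.2,0,0,0,0,-1],
    [0.12,-0.4,0,0,0,0,-1],
    [0.18,-0.6,0,0,0,0,-1],
    [0.24,-0.8,0,0,0,0,-1],
    [0.3,-0.95,0,0,0,0,-1]
  ]
}}

```text
time: 13.25
position: [0.4828, 0.0376, 0.318]
ee_rot: [-3.133, -0.2, -0.007]
force: [0.2, 0.2, -2.5]
finger_gap: 0.594
grasp_force: 29.9
```

Call:
{"method": "send_rows", "body": {
  "deltas": [
    [0.06,-0.15,0,0,0,0,-1],
    [0.12,-0.3,0,0,0,0,-1],
    [0.18,-0.45,0,0,0,0,-1],
    [0.2,-0.53,0,0,0,0,-1],
    [0.2,-0.53,0,0,0,0,-1]
  ]
}}

```text
time: 13.67
position: [0.4959, 0.0924, 0.3183]
ee_rot: [-3.133, -0.201, -0.007]
force: [-1.0, -0.2, -2.2]
finger_gap: 0.59
grasp_force: 29.9
```

```bash
python3 p.py; python3 - <<'E'
from bench import *
from h import *
c=capture("side"); pickle.dump(c,open("s2.pkl","wb"))
im=c["color"][60:360,220:460,::-1]
cv2.imwrite("pics/s2.png",cv2.convertScaleAbs(cv2.resize(im,None,fx=2,fy=2,interpolation=cv2.INTER_CUBIC),alpha=1.4))
p=robot.get_obs()["position"]
# predicted: foot axis points 89 mm below tcp; mat centre
q=proj(c,[p-[0,0,.089],[.4985,.0925,.010],p-[0,.026,.089]]);print(((q-[220,60])*2).round(0))
E
```

```text
[0.49586307 0.09240945 0.31826309] [-0.35  0.02  0.08  1.62 -0.    1.49 -1.72] [-1.  -0.2 -2.2] 0.5898208045555773 29.94641752098687
[[ 0.992  0.128  0.004]
 [ 0.128 -0.992  0.002]
 [ 0.004 -0.001 -1.   ]]
[0.43, -0.26, 0.32] [-1.104, 3.411, -0.027, -0.001, -0.002, -0.0]
[0.4985, 0.0925, 0.32] [0.026, 0.002, -0.017, -0.001, -0.002, -0.0]
[0.4985, 0.0925, 0.101] [0.017, 0.006, 2.173, -0.001, -0.002, -0.0]
[[215. 257.]
 [208. 417.]
 [226. 240.]]
```

View pics/s2.png

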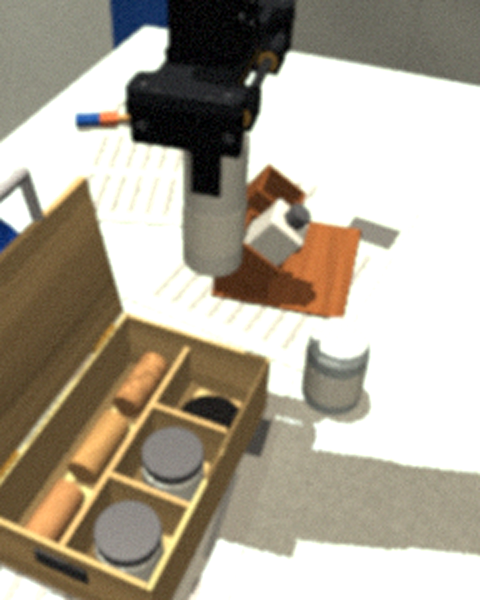

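The bottle hangs upright with its foot near (215,257), as predicted. The mat shows at (212,410) directly below and the lid stays open, so I'm lowering it.

Call:
{"method": "send_rows", "body": {
  "deltas": [
    [0.01,0,0.18,0,0,0,-1],
    [0.02,0,0.36,0,0,0,-1],
    [0.02,0,0.54,0,0,0,-1],
    [0.02,0,0.72,0,0,0,-1],
    [0.02,0,0.9,0,0,0,-1]
  ]
}}

```text
time: 14.13
position: [0.4984, 0.0889, 0.2287]
ee_rot: [-3.135, -0.193, -0.01]
force: [0.4, 1.3, -2.6]
finger_gap: 0.592
grasp_force: 29.9
```

Call:
{"method": "send_rows", "body": {
  "deltas": [
    [0,0,0.2,0,0,0,-1],
    [0,0,0.4,0,0,0,-1],
    [0,0,0.6,0,0,0,-1],
    [0,0,0.8,0,0,0,-1],
    [0,0,0.95,0,0,0,-1]
  ]
}}

```text
time: 14.55
position: [0.4985, 0.0889, 0.133]
ee_rot: [-3.135, -0.193, -0.008]
force: [0.3, -0.0, -2.6]
finger_gap: 0.589
grasp_force: 29.9
```

Call:
{"method": "send_rows", "body": {
  "deltas": [
    [0,0,0.06,0,0,0,-1],
    [0,0,0.1,0,0,0,-1],
    [0,0,0.14,0,0,0,-1],
    [0,0,0.18,0,0,0,-1],
    [0,0,0.2,0,0,0,-1]
  ]
}}

```text
time: 14.97
position: [0.4996, 0.0904, 0.115]
ee_rot: [-3.134, -0.195, -0.011]
force: [-0.4, 0.4, -3.0]
finger_gap: 0.59
grasp_force: 29.9
```

Next come small 2 mm steps until it touches.

Call:
{"method": "send_rows", "body": {
  "deltas": [
    [0,-0.02,0.02,0,0,0,-1],
    [0,-0.02,0.04,0,0,0,-1],
    [0,-0.02,0.06,0,0,0,-1],
    [0,-0.02,0.08,0,0,0,-1],
    [0,-0.02,0.1,0,0,0,-1]
  ]
}}

```text
time: 15.38
position: [0.4992, 0.0925, 0.1047]
ee_rot: [-3.135, -0.195, -0.01]
force: [-0.2, 0.0, -3.2]
finger_gap: 0.589
grasp_force: 29.9
```

Call:
{"method": "send_rows", "body": {
  "deltas": [
    [0,0,0.01,0,0,0,-1],
    [0,0,0.02,0,0,0,-1],
    [0,0,0.03,0,0,0,-1]
  ]
}}

```text
time: 15.63
position: [0.4992, 0.0925, 0.1017]
ee_rot: [-3.135, -0.195, -0.01]
force: [-0.2, 0.1, -2.4]
finger_gap: 0.591
grasp_force: 29.9
```

Call:
{"method": "send_rows", "body": {
  "deltas": [
    [0,0,0.01,0,0,0,-1],
    [0,0,0.02,0,0,0,-1],
    [0,0,0.02,0,0,0,-1]
  ]
}}

```text
time: 15.88
position: [0.4991, 0.0924, 0.0996]
ee_rot: [-3.135, -0.195, -0.01]
force: [0.4, -0.3, -2.8]
finger_gap: 0.591
grasp_force: 29.9
```

Call:
{"method": "send_rows", "body": {
  "deltas": [
    [0,0,0.005,0,0,0,-1],
    [0,0,0.01,0,0,0,-1],
    [0,0,0.01,0,0,0,-1]
  ]
}}

```text
time: 16.13
position: [0.4991, 0.0925, 0.0987]
ee_rot: [-3.135, -0.195, -0.01]
force: [0.0, 0.1, -3.0]
finger_gap: 0.595
grasp_force: 29.9
```

Call:
{"method": "send_rows", "body": {
  "deltas": [
    [0,0,0.01,0,0,0,-1],
    [0,0,0.02,0,0,0,-1],
    [0,0,0.02,0,0,0,-1]
  ]
}}

```text
time: 16.38
position: [0.5005, 0.0928, 0.0982]
ee_rot: [-3.134, -0.195, -0.015]
force: [-0.7, 0.2, 7.7]
finger_gap: 0.587
grasp_force: 29.9
```

It has touched down (about 10 N). I'll release and lift away.

Call:
{"method": "send_rows", "body": {
  "deltas": [
    [0,0,-0.005,0,0,0,0.9],
    [0,0,-0.005,0,0,0,0.9],
    [0,0,-0.005,0,0,0,0.9],
    [0,0,-0.005,0,0,0,0.9],
    [0,0,-0.005,0,0,0,0.9]
  ]
}}

```text
time: 16.8
position: [0.4991, 0.0924, 0.0972]
ee_rot: [-3.135, -0.195, -0.01]
force: [-0.9, 0.3, 1.1]
finger_gap: 0.878
grasp_force: 0.0
```

Call:
{"method": "send_rows", "body": {
  "deltas": [
    [0,0,-0.1,0,0,0,0.9],
    [0,0,-0.25,0,0,0,0.9],
    [0,0,-0.45,0,0,0,0.9],
    [0,0,-0.7,0,0,0,0.9],
    [0,0,-1,0,0,0,0.9]
  ]
}}

```text
time: 17.22
position: [0.4977, 0.0921, 0.1981]
ee_rot: [-3.135, -0.195, -0.007]
force: [0.9, -0.4, 1.1]
finger_gap: 0.948
grasp_force: 0.0
```

Call:
{"method": "send_rows", "body": {
  "deltas": [
    [-0.1,0,-0.2,0,0,0,0.9],
    [-0.2,0,-0.4,0,0,0,0.9],
    [-0.4,0,-0.6,0,0,0,0.9],
    [-0.6,0,-0.7,0,0,0,0.9],
    [-0.6,0,-0.7,0,0,0,0.9]
  ]
}}

```text
time: 17.63
position: [0.4373, 0.0848, 0.2704]
ee_rot: [-3.133, -0.195, -0.017]
force: [1.2, 0.6, 0.4]
finger_gap: 0.947
grasp_force: 0.0
```

```bash
python3 - <<'E'
from bench import *
import cv2
c=capture("side")
im=c["color"][60:360,200:460,::-1]
cv2.imwrite("pics/s3.png",cv2.convertScaleAbs(cv2.resize(im,None,fx=2,fy=2,interpolation=cv2.INTER_CUBIC),alpha=1.4))
E
```

```text
(no output)
```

View pics/s3.png

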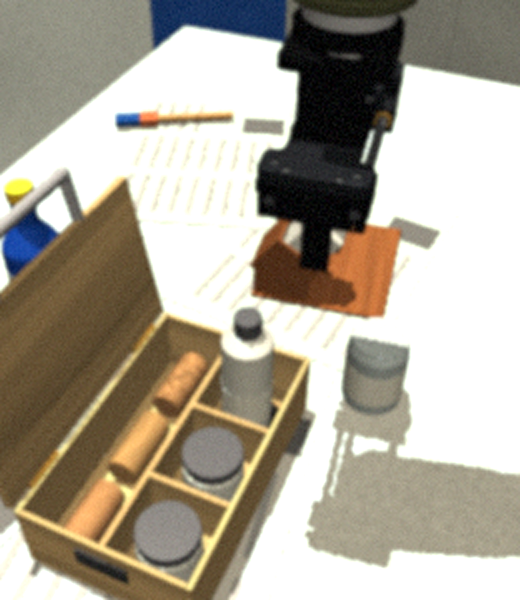

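The bottle, with its cap at (248,322), stands upright in the mat compartment. The lid is open and the hand is clear of everything.

```bash
python3 -c "
from bench import robot
print(robot.job_done())"
```

```text
the job is handed in; nothing more can be done
None
```

I handed the job in at about 17.6 s: the lid is open on its stop, the round bottle stands upright on the mat, and the square bottle, paint bottle and tin were not touched; the hand-in call returned no verdict.

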